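# Raise the cooking-video mast and hold it up

### The arm

A 7-joint arm with a two-finger parallel gripper is mounted at the origin on a cart in front of the work surface, level with it; the furniture and walls round the work are solid. World frame = base frame: x ahead of the robot, y to its left, z up, the work surface at z = 0. Lengths are in m, angles in rad, forces in N, time in s.
With the tool pointing down it reaches from about 0.4 to 0.85 m from the base axis. Payload 4.5 kg.
Tool frame: the origin (TCP) lies at the very end of the fingers, on their centre line; the grasp point (between the pads) lies 19 mm behind it (r.grip_point_offset is the distance from the TCP to the grasp point, in m); z points along the fingers, y is the line along which they close (so a half turn about z gives the same grasp; the last joint's range is limited). The gripper opens to 88 mm and grips with 3 to 60 N. Pads are 18 mm wide; open, the fingers measure 123 mm over their backs; the gripper's body (75 mm by 187 mm) begins 45 mm behind the grasp point.
Start: joints at [1.167, 0.689, -0.195, 1.565, 0.157, 0.902, -0.215], TCP at [0.265, -0.566, 0.239] pointing down, gripper open.
Joint ranges: [-3.01, 3.01], [-0.46, 2.08], [-1.47, 1.51], [0.13, 2.56], [-1, 4.14], [0.04, 2.09], [-2.66, 2.66]. Speed limits (rad/s): [2.57, 2.57, 3.14, 3.14, 3.14, 3.14, 3.14].

### API

Orientations are given as a unit quaternion [x, y, z, w].
In Python, from plant import r gives the robot as it stands.
- The arm moves only by the tool carry_out, never from a script. Its argument "rows" is a list of rows, each a list of 3 entries, a list of its own where there are three numbers: the shift along the tool's x, y, z in cm, then the turn, a rotation vector about the tool's x, y, z in degrees, then the closure, from 0 (fully open) to 1 (shut). A call has 1 to 12 rows; each row is the pose to reach, as a shift and turn from the pose commanded when the call began, along the tool's axes at that moment; what a row does not reach only later rows make up. A row lasts 1/10 s, in which the tool goes at most 50 mm and 8.59 degrees, less where a joint would pass 70% of its speed; a pose out of reach is approached as far as the arm can. A call with a gripper value outside its range is refused whole. The fingers move at their own pace and stop on an object; "newtons" is the grip in N (left out, the last holds). Time passes only in rows, so rows that repeat a pose let the fingers close. It gives the time, the measured TCP pose, the force, the opening and the grip force at its end, in the units of the state.
- r.get_state(): the state, without advancing time (a new reading comes with each control period).
- r.snapshot(name): name is "scene" or "top"; returns a dict with "image" (420x560x3 uint8, red, green, blue), "fx", "fy", "cx", "cy" (pixels), "pose" (4x4, takes a point from camera to world coordinates). Camera axes: x right, y up, looking along -z (the intrinsics and any distortion apply to the point x, -y, -z); pixel columns grow to the right and rows downward; lengths in m; the calibration is good to about 2 mm. A picture is of the moment at which its call begins. There is no depth.
- r.finish_job(): hands the job in; it is judged then, once.
The state is a dict: "clock": time; "q": joint angles; "qd": joint speeds; "joint_torque": joint torques, N m; "tool_pos": TCP position; "eef_rot": TCP orientation; "contact_force": force on the tool from outside, world axes, zero at the start; "moment": the same for the moment, N m; "opening": opening from 0.0 (shut) to 1.0 (fully open); "finger_force": force on a finger pad.
Only numpy, scipy, OpenCV 4.12 (cv2) and the standard library are available. Lean on these libraries where they do the work, as an engineer would, in place of code of your own. Each camera call takes 0.05 s, during which the arm holds its last target. There are 200 camera calls.

### The job

Get the telescopic filming mast on the worktop ready: take the white cover by its bar, swing it open and lay it gently onto its stop without letting it drop. Then squeeze the mast's black head so that the red button in its side is pressed, pull the mast straight up past its first stop to the second stop, and finish while still holding it there, fully extended, with the button squeezed in; if you let go it slides back down. Leave the other things on the worktop where they are.

Things in the scene. Friction and masses are not known exactly. Their poses are not given: they have to be found in the camera images.
- dock: The mast's dock, fixed to the worktop (it may stand anywhere near the middle, turned by -0.25 to 0.4 rad): a grey block 130 (own x) x 165 (own y) x 75 mm high, with a white cover on top. Origin at the centre of its underside on the worktop; own z up. Seen from the robot at yaw 0 the cover's hinge is on the left (own +y), its bar on the right (own -y), and the red button faces the robot (own -x).
- cover (a joint): Angle of the white cover (a hood 124 x 156 x 75 mm, open below, walls 4 mm, about 0.25 kg) about its hinge along the dock's own x: 0 shut, grows as the bar side swings up and over to the left, stop at 1.85 rad (fully open). It falls shut when let go below about 0.95 rad and falls open beyond; at the stop its own weight keeps it open.
- cover_hinge (a point): Point on the cover's hinge axis, mid-length: in the dock's frame (0, 0.078, 0.075) m. The axis is level, along the dock's own x.
- cover_bar (a point): Middle of the cover's round steel bar, 12 mm thick, along the dock's own x, 84 mm free between its posts, 39 mm clear of the cover's right face. Cover shut: at (0, -0.123, 0.130) m in the dock's frame, so 201 mm right of and 55 mm above the hinge. It turns between the fingers, so they need not turn with it; leaning the wrist towards the robot keeps it clear of the wall units over the back.
- mast_mid (a joint): Extension of the mast's lower tube (26 mm thick) out of the dock: 0 to 0.060 m. It starts to rise only after the upper tube is fully out.
- mast_top (a joint): Extension of the mast's upper tube (18 mm thick) out of the lower one: 0 to 0.060 m. The first stop is reached when it is fully out (head raised 60 mm, the pull then rises from about 3 N to about 6 N), the second stop when both are (head raised 120 mm). Stowed, it is latched down until the button is pressed, and the mast slides slowly back down when let go.
- grip_head: Black grip head on top of the mast, 40 mm along the dock's own x, 34 mm along its own y, 46 mm high, with an 8 mm stud on top; raised with the mast, never turns. Origin on the mast's axis, which is the dock's own vertical axis; stowed, it lies at the top of the block, 0.075 m above the worktop. The head's underside is 14 mm above this origin, its upper face 60 mm. Hidden by the shut cover.
- head_grip (a point): Centre of the black grip head, level with the button's middle: 37 mm above grip_head, so 112 mm above the worktop when stowed and 232 mm at the second stop. Closing the fingers here along the dock's own x (flat head 40 mm, 44 mm over the button) presses the button.
- button_face (a point): Middle of the outer face of the red round button, 16 mm across, on the head's own -x face (towards the robot); it stands 4 mm out of that face when not pressed and moves along the dock's own +x.
- button (a joint): Travel of the red button: 0 out, about 0.004 m pressed flush with the head by a pad that covers it, at most 0.005. The latch lets go from 0.0032 m; pressing flush takes 6 N.
- tea_caddy: Green and cream tea caddy, 64 x 100 x 98 mm, at the back. Origin under its centre. Leave alone.
- mug: Green and white mug, 86 x 121 x 99 mm, at the right. Origin under its centre. Leave alone.
- spice_red: Spice jar with red cap and reddish-brown label, 45 mm across, 106 mm high, along the back. Origin under its centre. Leave alone.
- spice_green: Spice jar with red cap and green label, 45 mm across, 106 mm high, along the back. Origin under its centre. Leave alone.
- salt_shaker: Glass salt shaker, 44 mm across, 90 mm high, along the back. Origin under its centre. Leave alone.

How it is judged:
By the outcome, as a careful person would: the job done as asked, in the order asked, and still so for the second after the job is handed in, while the arm keeps its last pose, push and grip.
It also fails if it takes over 51 s, if anything falls off the work surface, if the arm or the gripper's body presses on something with over 40 N, if the wrist force passes 120 N, or if a joint passes its speed limit or range.

## Working session

There is one attempt and no reset: what is moved stays moved. The work goes in short steps, Python scripts to look and compute and a tool call to move; the robot and the scene stay as the last step left them, time stands still between calls to the robot, and variables do not carry over. Pictures are saved under pics/ and viewed, at most 10 in all, crops included, and the job is handed in when it is done.

Besides the shell and the picture viewer there is one more tool, called after ">>>" in YAML: its name, and indented under it one key for each argument. carry_out: Moves the arm, as the interface text tells. Its arguments: {"type":"object","properties":{"rows":{"type":"array"},"newtons":{"type":"number"}},"required":["rows"]}

```bash
ls; mkdir -p pics; python3 - <<'E'
from plant import r
import cv2,numpy as np
s=r.get_state();print(s)
for n in("scene","top"):
    d=r.snapshot(n);cv2.imwrite(f"pics/{n}0.png",d["image"][:,:,::-1]);print(n,{k:v for k,v in d.items() if k!="image"})
E
```

```text
pics
{'clock': 0.0, 'q': array([ 1.16685602,  0.68997004, -0.19450346,  1.56631192,  0.15730592,
        0.90249322, -0.21512377]), 'qd': array([-0.0001117 ,  0.00099907, -0.00135644, -0.0002871 , -0.00055685,
        0.00053289, -0.00105696]), 'joint_torque': array([ 5.31802834e-04, -5.27563477e+01, -1.26696937e+00, -1.53428847e+01,
       -5.27835789e-02,  6.54828065e-03,  2.09297364e-04]), 'tool_pos': array([ 0.26462287, -0.56553787,  0.23792702]), 'eef_rot': array([ 9.76137330e-01,  2.17152274e-01, -2.62571112e-04, -8.56278276e-04]), 'contact_force': array([ 0.54145623,  0.21155556, -0.7516947 ]), 'moment': array([-0.01596049,  0.03312365, -0.05599169]), 'finger_force': 0.0, 'opening': 1.0026078726395293}
scene {'fx': 474.8267693134419, 'fy': 474.8267693134419, 'cx': 277.63853281414265, 'cy': 203.90726321250483, 'pose': array([[-0.60232841,  0.5801776 , -0.54826493, -0.03424713],
       [-0.79824439, -0.43560418,  0.41599868,  0.46934538],
       [ 0.00252662,  0.68821723,  0.72550029,  0.96445608],
       [ 0.        ,  0.        ,  0.        ,  1.        ]])}
top {'fx': 385.56385972900375, 'fy': 385.56385972900375, 'cx': 278.6263161965868, 'cy': 211.58540105424944, 'pose': array([[ 0.09421855,  0.97009905, -0.22367543,  0.42252059],
       [-0.99555001,  0.09220286, -0.0194629 , -0.04580315],
       [ 0.00174258,  0.22451385,  0.97446934,  1.01120842],
       [ 0.        ,  0.        ,  0.        ,  1.        ]])}
```

View pics/scene0.png

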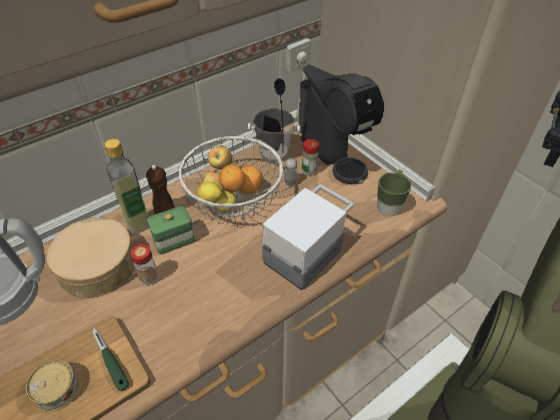

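View pics/top0.png

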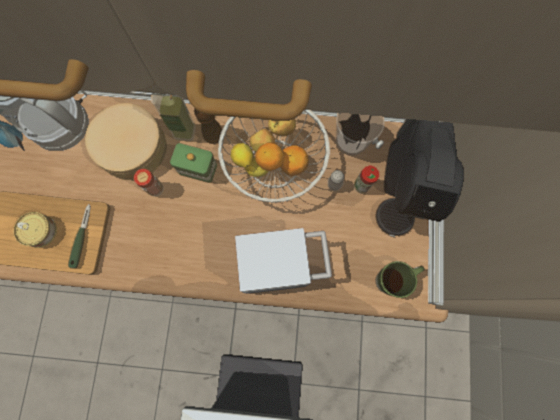

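The scene view shows the white cover at about (305,230) with its bar at (335,195). The top view shows it at about (273,260) with the bar at (325,256). Next I'll measure it.

```bash
cat > h.py <<'E'
import numpy as np,cv2
from plant import r
def ray(d,u,v):
    c=np.array([(u-d["cx"])/d["fx"],-(v-d["cy"])/d["fy"],-1.]);P=d["pose"]
    return P[:3,3],P[:3,:3]@c
def plane(d,u,v,z):
    o,k=ray(d,u,v);return o+k*(z-o[2])/k[2]
def proj(d,p):
    P=d["pose"];c=P[:3,:3].T@(np.asarray(p)-P[:3,3]);return d["cx"]+d["fx"]*c[0]/-c[2],d["cy"]-d["fy"]*c[1]/-c[2]
E
python3 - <<'E'
from h import *
for n,thr,seed in(("top",None,(273,255)),("scene",None,(305,220))):
    d=r.snapshot(n);im=d["image"][:,:,::-1].copy()
    m=np.zeros((422,562),np.uint8)
    cv2.floodFill(im,m,seed,0,(6,)*3,(6,)*3,4|cv2.FLOODFILL_MASK_ONLY|cv2.FLOODFILL_FIXED_RANGE|(255<<8))
    im=d["image"][:,:,::-1].copy();m=m[1:-1,1:-1]
    c=max(cv2.findContours(m,0,1)[0],key=cv2.contourArea);h=cv2.convexHull(c)
    q=cv2.approxPolyN(h,4).reshape(-1,2)
    print(n,im[seed[1],seed[0]],cv2.contourArea(c),q.tolist())
    w=[plane(d,u,v,.15) for u,v in q]
    print(np.round(w,4).tolist(),"c",np.mean(w,0),[round(float(np.linalg.norm(w[i]-w[i-1])),4) for i in range(4)],[round(float(np.arctan2(*(w[i]-w[i-1])[1::-1])),3) for i in range(4)])
    x,y=seed[0]-60,seed[1]-75
    cv2.polylines(im,[q.astype(int)],True,(0,0,255),1)
    cv2.imwrite(f"pics/{n}1.png",cv2.resize(im[y:y+130,x:x+150],None,fx=4,fy=4,interpolation=2))
E
```

```text
top [210 209 203] 3527.5 [[310, 282], [241, 290], [236, 236], [302, 229]]
[[0.4685, -0.1123, 0.15], [0.437, 0.0368, 0.15], [0.5547, 0.0619, 0.15], [0.5849, -0.0852, 0.15]] c [ 0.51127479 -0.02469656  0.15      ] [0.1195, 0.1524, 0.1204, 0.1502] [-2.913, 1.779, 0.21, -1.369]
scene [225 224 219] 2497.5 [[345, 212], [304, 251], [263, 224], [305, 188]]
[[0.4664, -0.1074, 0.15], [0.435, 0.0413, 0.15], [0.551, 0.0669, 0.15], [0.5839, -0.0834, 0.15]] c [ 0.50906264 -0.02065794  0.15      ] [0.1199, 0.152, 0.1187, 0.1538] [-2.94, 1.778, 0.217, -1.355]
```

```bash
python3 - <<'E'
from h import *
O=np.array([.510,-.0225,0]);a=.21;R=np.array([[np.cos(a),-np.sin(a),0],[np.sin(a),np.cos(a),0],[0,0,1]])
out=[]
for n,s in(("top",(285,255)),("scene",(315,220))):
    d=r.snapshot(n);im=d["image"][:,:,::-1].copy();x,y=s[0]-70,s[1]-70
    c=cv2.resize(im[y:y+140,x:x+100+0*40] if 0 else im[y:y+140,x:x+130],None,fx=3,fy=3,interpolation=2)
    for p in[(-.042,-.123,.13),(.042,-.123,.13),(-.062,-.078,.15),(.062,-.078,.15),(-.062,.078,.15),(.062,.078,.15),(-.065,-.0825,0),(-.065,.0825,0)]:
        u,v=proj(d,O+R@np.array(p));cv2.circle(c,(int((u-x+.5)*3),int((v-y+.5)*3)),3,(0,0,255),1)
    out.append(c)
cv2.imwrite("pics/chk.png",np.hstack(out))
E
```

```text
(no output)
```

View pics/chk.png

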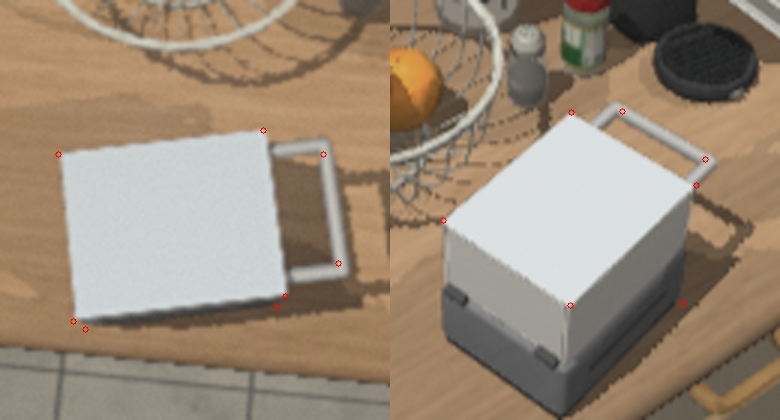

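```bash
cat >> h.py <<'E'
from scipy.spatial.transform import Rotation as Ro
O=np.array([.510,-.0225,0]);YAW=.21;D=Ro.from_euler("z",YAW)
def ori(lean,bar=True):   # tool x,y,z in dock frame
    z=np.array([np.sin(lean),0,-np.cos(lean)])
    y=np.array([0,-1.,0]) if bar else np.array([1.,0,0])
    return D*Ro.from_matrix(np.c_[np.cross(y,z),y,z])
def bar(th): 
    a=.267+th;return O+D.apply([0,.078-.2084*np.cos(a),.075+.2084*np.sin(a)])
def rel(p,R,base=None):
    s=r.get_state();p0,R0=base or (s["tool_pos"],Ro.from_quat(s["eef_rot"]))
    return (R0.inv().apply(p-p0)*100).round(2).tolist(),(R0.inv()*R).as_rotvec(True).round(1).tolist()
E
python3 - <<'E'
from h import *
R=ori(np.radians(20));z=R.apply([0,0,1])
for k in(.14,.08,-.014):
    print(k,rel(bar(0)-k*z if k>0 else bar(0)+.014*z,R),bar(0)-k*z)
E
```

```text
0.14 ([37.8, -27.92, -2.3], [-2.3, 19.9, 12.9]) [ 0.48881296 -0.15279482  0.261541  ]
0.08 ([39.8, -27.45, 3.34], [-2.3, 19.9, 12.9]) [ 0.50888334 -0.14851697  0.20515944]
-0.014 ([42.93, -26.72, 12.17], [-2.3, 19.9, 12.9]) [ 0.54032693 -0.141815    0.11682834]
```

>>> carry_out:
  rows:
    - [[12, -9, -1.5], [0, 7, 4], 0.6]
    - [[25, -18, -2], [-1, 13, 8], 0.6]
    - [[37.8, -27.9, -2.3], [-2.3, 19.9, 12.9], 0.6]
    - [[37.8, -27.9, -2.3], [-2.3, 19.9, 12.9], 0.6]
    - [[37.8, -27.9, -2.3], [-2.3, 19.9, 12.9], 0.6]
    - [[37.8, -27.9, -2.3], [-2.3, 19.9, 12.9], 0.6]
    - [[37.8, -27.9, -2.3], [-2.3, 19.9, 12.9], 0.6]
    - [[37.8, -27.9, -2.3], [-2.3, 19.9, 12.9], 0.6]
    - [[37.8, -27.9, -2.3], [-2.3, 19.9, 12.9], 0.6]
    - [[37.8, -27.9, -2.3], [-2.3, 19.9, 12.9], 0.6]
    - [[37.8, -27.9, -2.3], [-2.3, 19.9, 12.9], 0.6]
    - [[37.8, -27.9, -2.3], [-2.3, 19.9, 12.9], 0.6]
  newtons: 20

```text
clock: 1.5
tool_pos: [0.4889, -0.1533, 0.2617]
eef_rot: [0.979, 0.104, 0.173, -0.018]
contact_force: [-1.0, -0.1, 0.2]
opening: 0.4
finger_force: 0.0
```

```bash
python3 - <<'E'
from h import *
R=ori(np.radians(20));z=R.apply([0,0,1])
s=r.get_state();print(s["clock"],s["tool_pos"],s["opening"],s["q"].round(2))
print(rel(bar(0)-.08*z,R),rel(bar(0)+.014*z,R))
out=[]
for n,(x,y) in(("top",(200,150)),("scene",(220,90))):
    d=r.snapshot(n);im=d["image"][:,:,::-1];out.append(cv2.resize(im[y:y+200,x:x+190],None,fx=2,fy=2))
cv2.imwrite("pics/pre.png",np.hstack(out))
E
```

```text
1.5 [ 0.48892247 -0.15329935  0.26172155] 0.400352437846454 [ 0.49  0.43 -0.23  2.15 -0.25  0.27 -0.84]
([-0.0, -0.06, 6.02], [0.0, 0.0, 0.1]) ([0.0, -0.06, 15.42], [0.0, 0.0, 0.1])
```

View pics/pre.png

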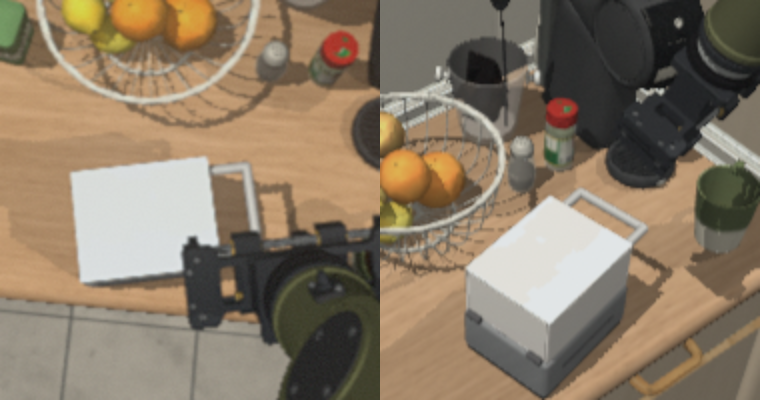

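The hand leans towards the robot above the bar, and the fingers clear the cover. In this crop the bar is at about (240,200) on the left and (610,215) on the right. Next I advance and close on the bar.

>>> carry_out:
  rows:
    - [[0, 0, 4], [0, 0, 0], 0.6]
    - [[0, 0, 8], [0, 0, 0], 0.6]
    - [[0, 0, 11], [0, 0, 0], 0.6]
    - [[0, 0, 13], [0, 0, 0], 0.6]
    - [[0, 0, 14.5], [0, 0, 0], 0.6]
    - [[0, 0, 15.4], [0, 0, 0], 0.6]
    - [[0, 0, 15.4], [0, 0, 0], 0.6]
    - [[0, 0, 15.4], [0, 0, 0], 0.6]

```text
clock: 2.4
tool_pos: [0.5484, -0.1488, 0.1279]
eef_rot: [0.981, 0.101, 0.162, -0.023]
contact_force: [-0.4, -0.5, 0.5]
opening: 0.398
finger_force: 0.0
```

>>> carry_out:
  rows:
    - [[0, 0, 0], [0, 0, 0], 0.75]
    - [[0, 0, 0], [0, 0, 0], 0.85]
    - [[0, 0, 0], [0, 0, 0], 0.9]
    - [[0, 0, 0], [0, 0, 0], 1]
    - [[0, 0, 0], [0, 0, 0], 1]
    - [[0, 0, 0], [0, 0, 0], 1]
  newtons: 20

```text
clock: 3.0
tool_pos: [0.5477, -0.1428, 0.1287]
eef_rot: [0.981, 0.106, 0.162, -0.027]
contact_force: [-3.1, 6.5, 5.5]
opening: 0.125
finger_force: 20.0
```

```bash
python3 - <<'E'
from h import *
R=ori(np.radians(20));z=R.apply([0,0,1])
s=r.get_state();print(s)
R0=Ro.from_quat(s["eef_rot"])
th=np.linspace(0,1.85,38)
for t in th: print(round(t,3),(R0.inv().apply(bar(t)-bar(0))*100).round(1).tolist())
E
```

```text
{'clock': 3.0, 'q': array([ 0.38875165,  0.73081758, -0.19023769,  2.10952357, -0.99999042,
        0.0477903 , -0.0966815 ]), 'qd': array([-7.79963948e-04, -1.70563642e-03, -4.97585983e-05, -3.37592407e-04,
       -5.98105693e-04,  3.93128923e-04, -5.74971918e-05]), 'joint_torque': array([ 2.79873379e+00, -4.43948114e+01,  1.73208978e+00, -9.45075810e+00,
       -1.51123828e-02, -2.32067026e+00,  4.09028667e-02]), 'tool_pos': array([ 0.54772661, -0.14281021,  0.12866059]), 'eef_rot': array([ 0.98073983,  0.1062885 ,  0.16159436, -0.02719194]), 'contact_force': array([-3.13075987,  6.52643843,  5.48164701]), 'moment': array([1.39704072, 0.70803912, 0.46079624]), 'finger_force': 19.976997077465057, 'opening': 0.12458348967330983}
0.0 [0.0, 0.0, 0.0]
0.05 [0.3, -0.3, -0.9]
0.1 [0.6, -0.7, -1.9]
0.15 [1.0, -1.1, -2.8]
0.2 [1.3, -1.6, -3.6]
0.25 [1.6, -2.1, -4.5]
0.3 [1.8, -2.6, -5.3]
0.35 [2.1, -3.2, -6.1]
0.4 [2.4, -3.9, -6.9]
0.45 [2.7, -4.5, -7.7]
0.5 [2.9, -5.3, -8.4]
0.55 [3.1, -6.0, -9.1]
0.6 [3.4, -6.8, -9.7]
0.65 [3.6, -7.6, -10.3]
0.7 [3.8, -8.5, -10.9]
0.75 [4.0, -9.4, -11.4]
0.8 [4.1, -10.3, -11.9]
0.85 [4.3, -11.2, -12.3]
0.9 [4.4, -12.2, -12.7]
0.95 [4.6, -13.1, -13.0]
1.0 [4.7, -14.1, -13.3]
1.05 [4.8, -15.1, -13.6]
1.1 [4.9, -16.2, -13.8]
1.15 [4.9, -17.2, -13.9]
1.2 [5.0, -18.2, -14.0]
1.25 [5.0, -19.3, -14.1]
1.3 [5.0, -20.3, -14.1]
1.35 [5.0, -21.4, -14.1]
1.4 [5.0, -22.4, -14.0]
1.45 [4.9, -23.4, -13.8]
1.5 [4.9, -24.4, -13.6]
1.55 [4.8, -25.5, -13.4]
1.6 [4.7, -26.5, -13.1]
1.65 [4.6, -27.4, -12.8]
1.7 [4.5, -28.4, -12.4]
1.75 [4.4, -29.3, -12.0]
1.8 [4.2, -30.3, -11.5]
1.85 [4.0, -31.2, -11.0]
```

The wrist reached a joint limit (q5, q6) and stopped short, so the bar is only held at the fingertips. I'll release, back off and regrip with less lean.

>>> carry_out:
  rows:
    - [[0, 0, 0], [0, 0, 0], 0.6]
    - [[0, 0, 0], [0, 0, 0], 0.6]
    - [[0, 0, 0], [0, 0, 0], 0.6]
    - [[0, 0, -2], [0, 0, 0], 0.6]
    - [[0, 0, -5], [0, 0, 0], 0.6]
    - [[0, 0, -8], [0, 0, 0], 0.6]
    - [[0, 0, -8], [0, 0, 0], 0.6]
    - [[0, 0, -8], [0, 0, 0], 0.6]

```text
clock: 3.8
tool_pos: [0.5246, -0.1542, 0.2044]
eef_rot: [0.981, 0.105, 0.163, -0.022]
contact_force: [-0.0, 1.1, 0.2]
opening: 0.404
finger_force: 0.0
```

```bash
python3 - <<'E'
from h import *
R=ori(np.radians(5));z=R.apply([0,0,1])
s=r.get_state();print(s["clock"],s["tool_pos"],s["opening"],s["q"].round(2),s["contact_force"])
b=(bar(0)-.07*z,R)
print(rel(*b),rel(bar(0)+.015*z,R,b))
E
```

```text
3.8 [ 0.52459208 -0.15418633  0.20438001] 0.4035264922138357 [ 0.24  0.57  0.09  2.12 -0.92  0.28 -0.17] [-0.03307505  1.0808391   0.18379118]
([0.52, -0.87, 0.68], [-0.6, -13.9, 0.1]) ([-0.0, -0.0, 8.5], [0.0, 0.0, 0.0])
```

>>> carry_out:
  rows:
    - [[0.2, -0.4, 0], [-0.3, -7, 0], 0.6]
    - [[0.5, -0.9, 0.7], [-0.6, -13.9, 0.1], 0.6]
    - [[0.5, -0.9, 0.7], [-0.6, -13.9, 0.1], 0.6]
    - [[0.5, -0.9, 0.7], [-0.6, -13.9, 0.1], 0.6]
    - [[0.5, -0.9, 0.7], [-0.6, -13.9, 0.1], 0.6]
    - [[0.5, -0.9, 0.7], [-0.6, -13.9, 0.1], 0.6]

```text
clock: 4.4
tool_pos: [0.5276, -0.1448, 0.1985]
eef_rot: [0.994, 0.103, 0.043, -0.006]
contact_force: [-0.6, 0.1, -0.2]
opening: 0.402
finger_force: 0.0
```

```bash
python3 - <<'E'
from h import *
R=ori(np.radians(5));z=R.apply([0,0,1])
s=r.get_state();print(s["clock"],s["tool_pos"],s["opening"],s["q"].round(2),s["contact_force"])
print(rel(bar(0)+.015*z,R))
E
```

```text
4.4 [ 0.52756282 -0.14478078  0.19849406] 0.402499611949046 [-0.1   0.68  0.52  1.94 -0.65  0.62 -0.52] [-0.63457276  0.14089507 -0.21975731]
([0.24, 0.0, 8.4], [-0.2, 0.0, -0.2])
```

>>> carry_out:
  rows:
    - [[0.1, 0, 3], [0, 0, 0], 0.6]
    - [[0.2, 0, 5], [0, 0, 0], 0.6]
    - [[0.2, 0, 7], [0, 0, 0], 0.6]
    - [[0.2, 0, 8.4], [0, 0, 0], 0.6]
    - [[0.2, 0, 8.4], [0, 0, 0], 0.6]
    - [[0.2, 0, 8.4], [0, 0, 0], 0.6]
    - [[0.2, 0, 8.4], [0, 0, 0], 0.6]

```text
clock: 5.1
tool_pos: [0.5381, -0.1423, 0.1163]
eef_rot: [0.994, 0.104, 0.044, -0.005]
contact_force: [-0.4, 0.1, 0.2]
opening: 0.398
finger_force: 0.0
```

```bash
python3 - <<'E'
from h import *
R=ori(np.radians(5));z=R.apply([0,0,1])
s=r.get_state();print(s["clock"],s["tool_pos"],s["opening"],s["q"].round(2),s["contact_force"])
print(rel(bar(0)+.015*z,R))
E
```

```text
5.1 [ 0.53809184 -0.14230709  0.11632423] 0.39844344741498394 [-0.02  0.8   0.37  1.97 -0.77  0.44 -0.42] [-0.42154032  0.07243316  0.21872903]
([-0.13, -0.0, 0.12], [-0.1, -0.0, -0.1])
```

>>> carry_out:
  rows:
    - [[0, 0, 0], [0, 0, 0], 0.75]
    - [[0, 0, 0], [0, 0, 0], 0.85]
    - [[0, 0, 0], [0, 0, 0], 0.9]
    - [[0, 0, 0], [0, 0, 0], 1]
    - [[0, 0, 0], [0, 0, 0], 1]
  newtons: 20

```text
clock: 5.6
tool_pos: [0.539, -0.1446, 0.1162]
eef_rot: [0.994, 0.104, 0.044, -0.003]
contact_force: [0.7, -5.7, 0.1]
opening: 0.131
finger_force: 20.0
```

```bash
python3 - <<'E'
from h import *
s=r.get_state();print(s["clock"],s["tool_pos"],s["opening"],s["q"].round(2),s["contact_force"],s["moment"])
R0=Ro.from_quat(s["eef_rot"])
for t in np.arange(0,1.91,.1): print(round(t,3),(R0.inv().apply(bar(t)-bar(0))*100).round(1).tolist())
E
```

```text
5.6 [ 0.53902002 -0.14456526  0.11616689] 0.1307989640559648 [-0.02  0.8   0.37  1.97 -0.77  0.44 -0.42] [ 0.68892169 -5.70878062  0.08880829] [-1.07353156  0.02587006 -0.06103677]
0.0 [0.0, 0.0, 0.0]
0.1 [0.2, -0.6, -2.0]
0.2 [0.3, -1.5, -3.9]
0.3 [0.5, -2.5, -5.7]
0.4 [0.6, -3.7, -7.4]
0.5 [0.8, -5.1, -9.0]
0.6 [0.9, -6.6, -10.4]
0.7 [1.0, -8.2, -11.6]
0.8 [1.1, -10.0, -12.7]
0.9 [1.2, -11.9, -13.7]
1.0 [1.3, -13.8, -14.4]
1.1 [1.3, -15.8, -14.9]
1.2 [1.3, -17.9, -15.2]
1.3 [1.3, -20.0, -15.4]
1.4 [1.3, -22.0, -15.3]
1.5 [1.3, -24.1, -15.0]
1.6 [1.2, -26.1, -14.5]
1.7 [1.2, -28.1, -13.8]
1.8 [1.1, -30.0, -12.9]
1.9 [1.0, -31.8, -11.8]
```

>>> carry_out:
  rows:
    - [[0, 0.1, -0.4], [0, 0, 0], 1]
    - [[0.1, 0, -1], [0, 0, 0], 1]
    - [[0.2, -0.4, -2], [0, 0, 0], 1]
    - [[0.3, -0.8, -3], [0, 1, 0], 1]
    - [[0.3, -1.3, -3.9], [0, 2, 0], 1]
    - [[0.5, -1.8, -4.8], [0, 3, 0], 1]
    - [[0.6, -2.3, -5.7], [0, 4, 0], 1]
    - [[0.7, -2.9, -6.6], [0, 5, 0], 1]
    - [[0.8, -3.5, -7.4], [0, 6, 0], 1]
    - [[0.9, -4.2, -8.2], [0, 7, 0], 1]
    - [[1, -4.9, -9], [0, 8, 0], 1]
    - [[1, -4.9, -9], [0, 8, 0], 1]
  newtons: 25

```text
clock: 6.8
tool_pos: [0.5303, -0.0932, 0.208]
eef_rot: [0.988, 0.104, 0.114, -0.012]
contact_force: [2.0, -5.6, 3.0]
opening: 0.129
finger_force: 25.0
```

```bash
cat >> h.py <<'E'
O=np.array([.5105,-.0245,0])
def stat():
    s=r.get_state();R0=Ro.from_quat(s["eef_rot"]);g=s["tool_pos"]-.015*R0.apply([0,0,1])
    b=D.inv().apply(g-O);th=np.arctan2(b[2]-.075,.078-b[1])-.267
    print("t",s["clock"],"th",th,"rad",np.hypot(b[2]-.075,.078-b[1]),"bx",b[0],s["opening"],s["q"].round(2),s["contact_force"].round(1),s["moment"].round(2),"lean",D.inv().apply(R0.apply([0,0,1])).round(3))
    return R0,th
E
python3 - <<'E'
from h import *
R0,th=stat()
for t in np.arange(.5,1.91,.1): print(round(t,3),(R0.inv().apply(bar(t)-bar(th))*100).round(1).tolist())
E
```

```text
t 6.8 th 0.512642820422069 rad 0.209907025209905 bx 0.0016033883211563275 0.12876834407323276 [-0.09  0.59  0.36  2.08 -0.81  0.4  -0.44] [ 2.  -5.6  3. ] [-1.19 -0.12 -0.31] lean [ 0.228  0.001 -0.974]
0.5 [-0.0, 0.2, 0.2]
0.6 [0.3, -1.3, -1.2]
0.7 [0.6, -3.0, -2.4]
0.8 [0.8, -4.8, -3.5]
0.9 [1.0, -6.6, -4.4]
1.0 [1.2, -8.6, -5.1]
1.1 [1.3, -10.6, -5.6]
1.2 [1.4, -12.7, -5.9]
1.3 [1.4, -14.7, -6.0]
1.4 [1.4, -16.8, -5.9]
1.5 [1.3, -18.9, -5.6]
1.6 [1.2, -20.9, -5.1]
1.7 [1.0, -22.9, -4.4]
1.8 [0.8, -24.7, -3.6]
1.9 [0.6, -26.5, -2.5]
```

>>> carry_out:
  rows:
    - [[0.1, -0.3, -0.5], [0, 0, 0], 1]
    - [[0.3, -1.1, -1.2], [0, 0, 0], 1]
    - [[0.4, -2, -1.8], [0, 0, 0], 1]
    - [[0.6, -2.8, -2.4], [0, 0, 0], 1]
    - [[0.7, -3.7, -3], [0, 0, 0], 1]
    - [[0.8, -4.6, -3.5], [0, 0, 0], 1]
    - [[0.9, -5.5, -4], [0, 0, 0], 1]
    - [[1, -6.4, -4.4], [0, 0, 0], 1]
    - [[1.1, -7.4, -4.8], [0, 0, 0], 1]
    - [[1.2, -8.4, -5.1], [0, 0, 0], 1]
    - [[1.2, -9.4, -5.4], [0, 0, 0], 1]
    - [[1.2, -9.4, -5.4], [0, 0, 0], 1]

```text
clock: 8.0
tool_pos: [0.5103, 0.0005, 0.2625]
eef_rot: [0.988, 0.106, 0.113, -0.014]
contact_force: [3.2, -1.4, 4.6]
opening: 0.128
finger_force: 25.0
```

```bash
python3 - <<'E'
from h import *
R0,th=stat()
for t in np.arange(1.0,1.91,.05): print(round(t,3),(R0.inv().apply(bar(t)-bar(th))*100).round(1).tolist())
E
```

```text
t 8.0 th 1.044736047659446 rad 0.2090799991717793 bx 0.0016395590024885988 0.12805674576161394 [-0.43  0.48  0.56  2.1  -0.7   0.49 -0.72] [ 3.2 -1.4  4.6] [-0.4  -0.41 -0.13] lean [ 0.226  0.004 -0.974]
1.0 [-0.1, 0.9, 0.2]
1.05 [0.0, -0.1, -0.0]
1.1 [0.1, -1.1, -0.3]
1.15 [0.1, -2.1, -0.4]
1.2 [0.1, -3.2, -0.6]
1.25 [0.2, -4.2, -0.6]
1.3 [0.2, -5.3, -0.7]
1.35 [0.2, -6.3, -0.6]
1.4 [0.2, -7.3, -0.6]
1.45 [0.1, -8.4, -0.4]
1.5 [0.1, -9.4, -0.3]
1.55 [0.0, -10.4, -0.0]
1.6 [-0.0, -11.4, 0.2]
1.65 [-0.1, -12.4, 0.6]
1.7 [-0.2, -13.4, 0.9]
1.75 [-0.3, -14.3, 1.4]
1.8 [-0.4, -15.3, 1.8]
1.85 [-0.5, -16.2, 2.3]
1.9 [-0.6, -17.0, 2.9]
```

>>> carry_out:
  rows:
    - [[0.1, -1, -0.2], [0, 0, 0], 1]
    - [[0.1, -2.1, -0.4], [0, 0, 0], 1]
    - [[0.1, -3.2, -0.5], [0, 0, 0], 1]
    - [[0.2, -4.2, -0.6], [0, 0, 0], 1]
    - [[0.2, -5.3, -0.6], [0, 0, 0], 1]
    - [[0.2, -6.3, -0.6], [0, 0, 0], 1]
    - [[0.2, -7.3, -0.5], [0, 0, 0], 1]
    - [[0.1, -8.4, -0.4], [0, 0, 0], 1]
    - [[0.1, -9.4, -0.2], [0, 0, 0], 1]
    - [[0, -10.4, 0], [0, 0, 0], 1]
    - [[0, -11.4, 0.3], [0, 0, 0], 1]
    - [[0, -11.4, 0.3], [0, 0, 0], 1]

```text
clock: 9.2
tool_pos: [0.4861, 0.1124, 0.2581]
eef_rot: [0.988, 0.106, 0.111, -0.013]
contact_force: [2.8, 1.3, 2.4]
opening: 0.123
finger_force: 25.1
```

```bash
python3 - <<'E'
from h import *
R0,th=stat()
for t in np.arange(1.55,1.96,.05): print(round(t,3),(R0.inv().apply(bar(t)-bar(th))*100).round(2).tolist())
E
```

```text
t 9.2 th 1.6026581947474727 rad 0.20693344807579467 bx 0.0013668447290173104 0.12304603818336357 [-0.74  0.49  0.63  2.14 -0.7   0.45 -0.95] [2.8 1.3 2.4] [ 0.18 -0.52  0.01] lean [ 0.223  0.003 -0.975]
1.55 [0.06, 1.06, -0.29]
1.6 [0.0, 0.05, -0.02]
1.65 [-0.07, -0.93, 0.31]
1.7 [-0.15, -1.9, 0.68]
1.75 [-0.24, -2.85, 1.1]
1.8 [-0.34, -3.78, 1.56]
1.85 [-0.46, -4.68, 2.07]
1.9 [-0.58, -5.56, 2.62]
1.95 [-0.71, -6.4, 3.22]
```

>>> carry_out:
  rows:
    - [[0, -0.5, 0.1], [0, 0, 0], 1]
    - [[0, -0.9, 0.3], [0, 0, 0], 1]
    - [[-0.1, -1.4, 0.5], [0, 0, 0], 1]
    - [[-0.1, -1.9, 0.7], [0, 0, 0], 1]
    - [[-0.2, -2.4, 0.9], [0, 0, 0], 1]
    - [[-0.2, -2.8, 1.1], [0, 0, 0], 1]
    - [[-0.3, -3.3, 1.3], [0, 0, 0], 1]
    - [[-0.3, -3.8, 1.6], [0, 0, 0], 1]
    - [[-0.3, -4, 1.7], [0, 0, 0], 1]
    - [[-0.3, -4, 1.7], [0, 0, 0], 1]

```text
clock: 10.2
tool_pos: [0.4782, 0.1498, 0.2409]
eef_rot: [0.988, 0.105, 0.111, -0.013]
contact_force: [-0.7, 0.6, 0.4]
opening: 0.12
finger_force: 25.0
```

```bash
python3 - <<'E'
from h import *
R0,th=stat()
for t in np.arange(1.75,1.96,.05): print(round(t,3),(R0.inv().apply(bar(t)-bar(th))*100).round(2).tolist())
E
```

```text
t 10.2 th 1.8061632935675695 rad 0.20599249294894384 bx 0.0014233364924645846 0.11989662769407675 [-0.81  0.52  0.61  2.16 -0.74  0.41 -1.  ] [-0.7  0.6  0.4] [-0.05  0.24  0.04] lean [ 0.222  0.002 -0.975]
1.75 [0.12, 1.04, -0.52]
1.8 [0.01, 0.11, -0.06]
1.85 [-0.1, -0.79, 0.45]
1.9 [-0.23, -1.67, 1.0]
1.95 [-0.36, -2.51, 1.59]
```

Nearly at the stop. I'll advance in small steps and watch the force.

>>> carry_out:
  rows:
    - [[0, -0.2, 0.1], [0, 0, 0], 1]
    - [[0, -0.4, 0.2], [0, 0, 0], 1]
    - [[-0.1, -0.6, 0.35], [0, 0, 0], 1]
    - [[-0.1, -0.8, 0.45], [0, 0, 0], 1]
    - [[-0.1, -0.8, 0.45], [0, 0, 0], 1]

```text
clock: 10.7
tool_pos: [0.4767, 0.1573, 0.2364]
eef_rot: [0.988, 0.105, 0.111, -0.013]
contact_force: [-1.9, -0.9, -2.0]
opening: 0.123
finger_force: 25.0
```

```bash
python3 - <<'E'
from h import *
stat()
E
```

```text
t 10.7 th 1.8494566149572953 rad 0.20591986918719402 bx 0.0015053067853212283 0.12267811356262681 [-0.83  0.53  0.6   2.16 -0.75  0.39 -1.01] [-1.9 -0.9 -2. ] [-0.45  0.77 -0.01] lean [ 0.222  0.002 -0.975]
```

>>> carry_out:
  rows:
    - [[0, -0.2, 0.1], [0, 0, 0], 1]
    - [[0, -0.3, 0.2], [0, 0, 0], 1]
    - [[0, -0.3, 0.2], [0, 0, 0], 1]

```text
clock: 11.0
tool_pos: [0.4766, 0.1584, 0.2354]
eef_rot: [0.988, 0.103, 0.112, -0.012]
contact_force: [-7.6, -6.0, 8.7]
opening: 0.12
finger_force: 24.9
```

```bash
python3 - <<'E'
from h import *
R0,th=stat()
out=[]
for n,(x,y) in(("top",(150,150)),("scene",(180,70))):
    d=r.snapshot(n);im=d["image"][:,:,::-1];out.append(cv2.resize(im[y:y+220,x:x+190],None,fx=2,fy=2))
cv2.imwrite("pics/open.png",np.hstack(out))
E
```

```text
t 11.0 th 1.8563868715553529 rad 0.20564072897328384 bx 0.0016640083511056465 0.12037415703658362 [-0.83  0.53  0.6   2.16 -0.75  0.39 -1.01] [-7.6 -6.   8.7] [-1.19  1.16 -0.15] lean [ 0.223  0.    -0.975]
```

View pics/open.png

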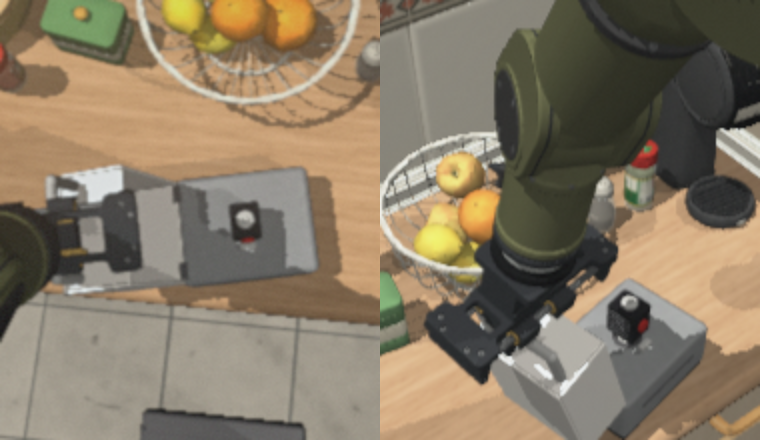

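The cover is at its stop, with contact felt and the angle at about 1.85. The head with its red button is exposed, in the scene view at about (311,232). Next I ease off the load, release and retreat.

>>> carry_out:
  rows:
    - [[0, 0.1, -0.1], [0, 0, 0], 1]
    - [[0, 0.1, -0.1], [0, 0, 0], 0.85]
    - [[0, 0.1, -0.1], [0, 0, 0], 0.7]
    - [[0, 0.1, -0.1], [0, 0, 0], 0.55]
    - [[0, 0.1, -0.1], [0, 0, 0], 0.55]
    - [[0, 0.1, -1], [0, 0, 0], 0.55]
    - [[0, 0.1, -3], [0, 0, 0], 0.55]
    - [[0, 0.1, -6], [0, 0, 0], 0.55]
    - [[0, 0.1, -10], [0, 0, 0], 0.55]
    - [[0, 0.1, -14], [0, 0, 0], 0.4]
    - [[0, 0.1, -14], [0, 0, 0], 0.3]
    - [[0, 0.1, -14], [0, 0, 0], 0.3]

```text
clock: 12.3
tool_pos: [0.4471, 0.1535, 0.372]
eef_rot: [0.988, 0.105, 0.113, -0.014]
contact_force: [0.4, 0.3, -0.0]
opening: 0.694
finger_force: 0.0
```

```bash
python3 - <<'E'
from h import *
R0,th=stat();print(r.get_state()["tool_pos"])
for n,(x,y,w,h) in(("top",(235,225,80,80)),("scene",(270,190,80,80))):
    d=r.snapshot(n);im=d["image"][:,:,::-1];cv2.imwrite(f"pics/h_{n}.png",im)
    c=im[y:y+h,x:x+w].astype(int);red=((c[...,2]>110)&(c[...,1]<70)&(c[...,0]<70)).astype(np.uint8)
    blk=(c.max(2)<60).astype(np.uint8)
    for nm,m in(("red",red),("blk",blk)):
        k,l,st,ce=cv2.connectedComponentsWithStats(m)
        for i in range(1,k):
            if st[i,4]>8: print(n,nm,st[i].tolist(),ce[i]+[x,y])
    for p in [(-.024,0,.112),(0,0,.143)]: print("pred",proj(d,O+D.apply(p)))
    if n=="scene":A=im[y:y+h,x:x+w]
    else:B=im[y:y+h,x:x+w]
    print(im.shape)
cv2.imwrite("pics/head.png",cv2.resize(np.hstack([B,A]),None,fx=5,fy=5,interpolation=2))
E
```

```text
t 12.3 th 1.6411078980657097 rad 0.33021518880193623 bx -0.02831460493244107 0.6937317714724381 [-1.18  0.33  1.    2.03 -0.42  0.74 -1.31] [ 0.4  0.3 -0. ] [-0.07  0.25  0.01] lean [ 0.226  0.003 -0.974]
[0.44706852 0.15352527 0.37199451]
top red [36, 44, 6, 2, 11] [273.72727273 269.54545455]
top blk [31, 27, 14, 18, 106] [272.5754717  261.29245283]
pred (np.float64(273.556070156412), np.float64(271.21774334218287))
pred (np.float64(272.2018615976967), np.float64(259.48924713806184))
(420, 560, 3)
scene red [39, 40, 4, 5, 11] [310.45454545 231.90909091]
scene blk [0, 0, 5, 4, 15] [271.6        191.13333333]
scene blk [24, 26, 21, 27, 288] [303.70833333 229.53472222]
pred (np.float64(312.69007056348903), np.float64(232.49781027640023))
pred (np.float64(305.2704136926192), np.float64(218.65573332522547))
(420, 560, 3)
```

View pics/head.png

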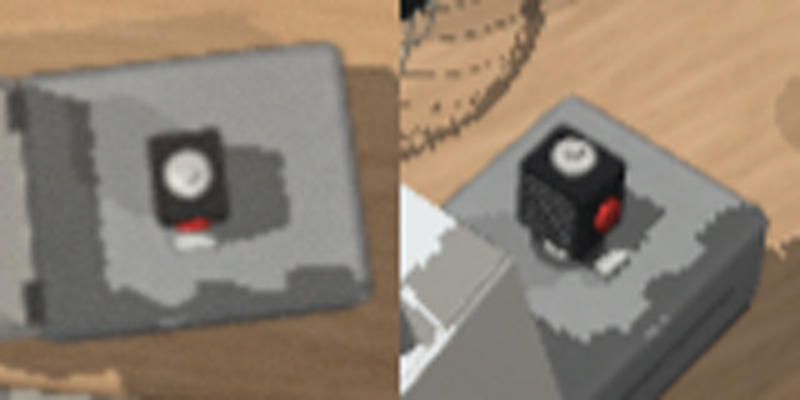

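```bash
python3 - <<'E'
from h import *
pts={"top":[(272.2,259.2,.142),(273.6,269.6,.112)],"scene":[(304.4,220.5,.142),(310.8,232.2,.112)]}
d={n:r.snapshot(n) for n in pts}
for i in (0,1):
    A=[];b=[]
    for n in pts:
        u,v,z=pts[n][i];o,k=ray(d[n],u,v);k/=np.linalg.norm(k);M=np.eye(3)-np.outer(k,k);A.append(M);b.append(M@o)
        print(n,i,D.inv().apply(plane(d[n],u,v,z)-O).round(4))
    print(D.inv().apply(np.linalg.lstsq(np.vstack(A),np.hstack(b),rcond=None)[0]-O).round(4))
s=r.get_state();R0=Ro.from_quat(s["eef_rot"])
for sg in(1,-1):
    y=np.array([sg*1.,0,0]);z=np.array([0,0,-1.]);R=D*Ro.from_matrix(np.c_[np.cross(y,z),y,z]);print(sg,rel(O+[0,0,.23],R),(R0.inv()*R).magnitude())
E
```

```text
top 0 [ 7.00e-04 -1.00e-04  1.42e-01]
scene 0 [-0.0015  0.0051  0.142 ]
[1.700e-03 1.000e-04 1.353e-01]
top 1 [-0.0203 -0.0005  0.112 ]
scene 1 [-0.0201  0.0022  0.112 ]
[-1.940e-02 -1.000e-04  1.092e-01]
1 ([-0.6, 18.66, 14.24], [10.0, -10.1, -89.6]) 1.5830883864303045
-1 ([-0.6, 18.66, 14.24], [-10.1, -10.0, 89.6]) 1.5834635058840807
```

```bash
python3 - <<'E'
from h import *
y=np.array([-1.,0,0]);z=np.array([0,0,-1.]);R=D*Ro.from_matrix(np.c_[np.cross(y,z),y,z]);print(rel(O+D.apply([0,.001,.30]),R))
E
```

```text
([0.95, 18.55, 7.41], [-10.1, -10.0, 89.6])
```

>>> carry_out:
  rows:
    - [[0, 3, 0], [-1, -1, 8], 0.1]
    - [[0, 6, 1], [-2, -2, 16], 0.1]
    - [[0.2, 9, 2], [-3, -3, 24], 0.1]
    - [[0.4, 12, 3], [-3.5, -3.5, 32], 0.1]
    - [[0.6, 15, 4], [-4.5, -4.5, 40], 0.1]
    - [[0.8, 17, 5], [-5.4, -5.3, 48], 0.1]
    - [[0.9, 18.5, 6], [-6.3, -6.2, 56], 0.1]
    - [[0.9, 18.5, 7], [-7.2, -7.1, 64], 0.1]
    - [[0.95, 18.5, 7.4], [-8.1, -8, 72], 0.1]
    - [[0.95, 18.5, 7.4], [-9, -8.9, 80], 0.1]
    - [[0.95, 18.5, 7.4], [-10.1, -10, 89.6], 0.1]
    - [[0.95, 18.5, 7.4], [-10.1, -10, 89.6], 0.1]

```text
clock: 13.7
tool_pos: [0.511, -0.0234, 0.2997]
eef_rot: [0.777, -0.63, 0.0, 0.0]
contact_force: [-0.0, 0.1, -0.3]
opening: 0.898
finger_force: 0.0
```

```bash
cat >>h.py <<'E'
RH=D*Ro.from_matrix(np.c_[[0,1.,0],[-1.,0,0],[0,0,-1.]])
E
python3 - <<'E'
from h import *
s=r.get_state();print(s["clock"],s["tool_pos"],s["opening"],s["q"].round(2),s["contact_force"])
print(rel(O+D.apply([0,.001,.30]),RH),rel(O+D.apply([0,.001,.093]),RH))
E
```

```text
Traceback (most recent call last):
  File "h.py", line 27, in <module>
    RH=D*Ro.from_matrix(np.c_[[0,1.,0],[-1.,0,0],[0,0,-1.]])
         ~~~~~~~~~~~~~~^^^^^^^^^^^^^^^^^^^^^^^^^^^^^^^^^^^^^
  File "scipy/spatial/transform/_rotation.pyx", line 1143, in scipy.spatial.transform._rotation.Rotation.from_matrix
ValueError: Non-positive determinant (left-handed or null coordinate frame) in rotation matrix 0: [[ 0. -1.  0.]
 [ 1.  0.  0.]
 [ 0.  0. -1.]].
```

```bash
sed -i 's/\[\[0,1.,0\],\[-1.,0,0\]/[[0,-1.,0],[-1.,0,0]/' h.py
python3 - <<'E'
from h import *
s=r.get_state();print(s["clock"],s["tool_pos"],s["opening"],s["q"].round(2),s["contact_force"])
print(rel(O+D.apply([0,.001,.30]),RH),rel(O+D.apply([0,.001,.093]),RH))
for n in("top","scene"):
    d=r.snapshot(n);cv2.imwrite(f"pics/{n}5.png",d["image"][:,:,::-1])
E
```

```text
13.7 [ 0.51095147 -0.02343157  0.29967173] 0.8982168296455398 [-0.68  0.76  1.23  1.86 -0.8   1.13 -2.09] [-0.04508276  0.0819466  -0.32088043]
([-0.0, 0.07, -0.03], [0.0, -0.0, -0.1]) ([-0.01, 0.06, 20.67], [0.0, -0.0, -0.1])
```

>>> carry_out:
  rows:
    - [[0, 0, 4], [0, 0, 0], 0.1]
    - [[0, 0, 8], [0, 0, 0], 0.1]
    - [[0, 0, 11], [0, 0, 0], 0.1]
    - [[0, 0, 11], [0, 0, 0], 0.1]

```text
clock: 14.2
tool_pos: [0.5086, -0.0211, 0.1883]
eef_rot: [0.778, -0.628, -0.003, -0.0]
contact_force: [-0.4, -0.1, -0.1]
opening: 0.902
finger_force: 0.0
```

```bash
python3 - <<'E'
from h import *
s=r.get_state();print(s["clock"],s["tool_pos"],s["opening"],s["q"].round(2),s["contact_force"])
print(rel(O+D.apply([0,.001,.093]),RH))
E
```

```text
14.2 [ 0.5086433  -0.02110806  0.18825016] 0.9015375346544062 [-0.58  0.86  1.01  1.99 -0.97  0.89 -1.95] [-0.38780147 -0.12782018 -0.0668228 ]
([0.32, -0.14, 9.52], [0.2, 0.3, 0.2])
```

>>> carry_out:
  rows:
    - [[0.3, -0.1, 2], [0.2, 0.3, 0.2], 0.1]
    - [[0.3, -0.1, 4], [0.2, 0.3, 0.2], 0.1]
    - [[0.3, -0.1, 4], [0.2, 0.3, 0.2], 0.1]

```text
clock: 14.5
tool_pos: [0.5125, -0.0248, 0.1512]
eef_rot: [0.777, -0.63, 0.003, -0.001]
contact_force: [-0.1, 0.5, -0.9]
opening: 0.9
finger_force: 0.0
```

```bash
python3 - <<'E'
from h import *
s=r.get_state();print(s["clock"],s["tool_pos"],s["opening"],s["q"].round(2),s["contact_force"])
print(rel(O+D.apply([0,.001,.093]),RH))
E
```

```text
14.5 [ 0.5124775  -0.02483171  0.15124728] 0.9002117208291337 [-0.5   0.85  0.83  2.02 -0.98  0.73 -1.97] [-0.06491993  0.4653621  -0.9370919 ]
([-0.19, 0.22, 5.82], [-0.3, -0.1, -0.1])
```

>>> carry_out:
  rows:
    - [[-0.3, 0.15, 1], [-0.2, -0.2, -0.1], 0.1]
    - [[-0.3, 0.15, 2.5], [-0.2, -0.2, -0.1], 0.1]
    - [[-0.3, 0.15, 4], [-0.2, -0.2, -0.1], 0.1]
    - [[-0.3, 0.15, 5], [-0.2, -0.2, -0.1], 0.1]
    - [[-0.3, 0.15, 5.7], [-0.2, -0.2, -0.1], 0.1]
    - [[-0.3, 0.15, 5.7], [-0.2, -0.2, -0.1], 0.1]
    - [[-0.3, 0.15, 5.7], [-0.2, -0.2, -0.1], 0.1]
    - [[-0.3, 0.15, 5.7], [-0.2, -0.2, -0.1], 0.1]

```text
clock: 15.3
tool_pos: [0.5119, -0.0232, 0.0951]
eef_rot: [0.777, -0.629, 0.002, -0.001]
contact_force: [-0.8, -0.0, -0.0]
opening: 0.901
finger_force: 0.0
```

```bash
python3 - <<'E'
from h import *
s=r.get_state();print(s["clock"],s["tool_pos"],s["opening"],s["q"].round(2),s["contact_force"])
print(rel(O+D.apply([0,.001,.093]),RH))
out=[]
for n,(x,y) in(("top",(180,180)),("scene",(220,100))):
    d=r.snapshot(n);im=d["image"][:,:,::-1];out.append(cv2.resize(im[y:y+160,x:x+160],None,fx=2.5,fy=2.5))
cv2.imwrite("pics/grip.png",np.hstack(out))
E
```

```text
15.3 [ 0.51185458 -0.02315548  0.09514217] 0.9012744852168714 [-0.37  0.87  0.57  2.05 -0.99  0.52 -1.99] [-0.84238066 -0.0248734  -0.0107192 ]
([0.0, 0.16, 0.21], [-0.2, -0.1, -0.1])
```

View pics/grip.png

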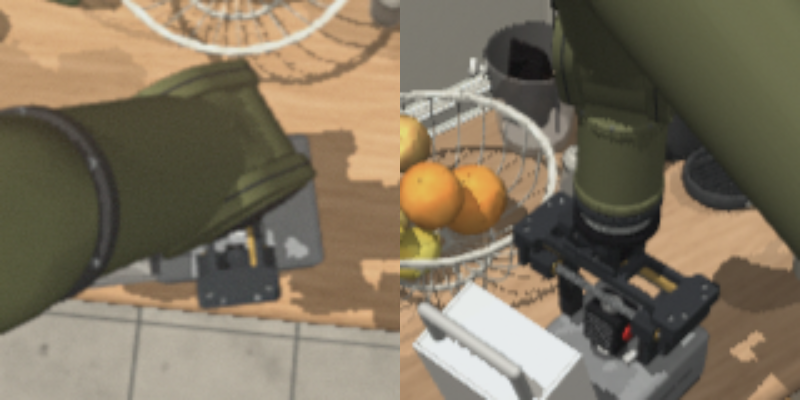

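The fingers straddle the head, with the red button at about (627,330) in the right panel. I'll lower 2 mm and squeeze.

>>> carry_out:
  rows:
    - [[0, 0.1, 0.2], [0, 0, 0], 0.3]
    - [[0, 0.1, 0.2], [0, 0, 0], 0.4]
    - [[0, 0.1, 0.2], [0, 0, 0], 0.5]
    - [[0, 0.1, 0.2], [0, 0, 0], 0.7]
    - [[0, 0.1, 0.2], [0, 0, 0], 0.7]
    - [[0, 0.1, 0.2], [0, 0, 0], 0.7]
    - [[0, 0.1, 0.2], [0, 0, 0], 0.7]
    - [[0, 0.1, 0.2], [0, 0, 0], 0.7]
  newtons: 30

```text
clock: 16.2
tool_pos: [0.5116, -0.0228, 0.0922]
eef_rot: [0.777, -0.629, 0.002, -0.001]
contact_force: [5.2, 1.3, -3.5]
opening: 0.45
finger_force: 30.0
```

```bash
python3 - <<'E'
from h import *
s=r.get_state();print(s["clock"],s["tool_pos"],s["opening"],s["opening"]*88,s["q"].round(2),s["contact_force"],s["moment"])
print(D.inv().apply(s["contact_force"]),rel(O+D.apply([0,.001,.093]),RH))
E
```

```text
16.2 [ 0.51157795 -0.02276996  0.09215275] 0.44998058130986995 39.598291155268555 [-0.37  0.87  0.56  2.05 -0.99  0.51 -1.99] [ 5.17750541  1.28901597 -3.46594727] [ 0.28934642 -0.76823901 -0.07435739]
[ 5.33246849  0.18139521 -3.46594727] ([0.05, 0.14, -0.09], [-0.3, -0.1, -0.0])
```

The opening is about 40 mm, so the button is flush. Now I pull up.

>>> carry_out:
  rows:
    - [[0, -0.1, 0], [0, 0, 0], 0.7]
    - [[0, -0.15, -0.5], [0, 0, 0], 0.7]
    - [[0, -0.15, -1], [0, 0, 0], 0.7]
    - [[0, -0.15, -1.7], [0, 0, 0], 0.7]
    - [[0, -0.15, -2.4], [0, 0, 0], 0.7]
    - [[0, -0.15, -3.1], [0, 0, 0], 0.7]
    - [[0, -0.15, -3.8], [0, 0, 0], 0.7]
    - [[0, -0.15, -4.5], [0, 0, 0], 0.7]
    - [[0, -0.15, -5.2], [0, 0, 0], 0.7]
    - [[0, -0.15, -5.2], [0, 0, 0], 0.7]

```text
clock: 17.2
tool_pos: [0.5116, -0.0228, 0.145]
eef_rot: [0.777, -0.63, 0.002, -0.001]
contact_force: [3.8, 0.6, -2.8]
opening: 0.45
finger_force: 30.0
```

```bash
python3 - <<'E'
from h import *
s=r.get_state();print(s["clock"],s["tool_pos"],s["opening"]*88,s["q"].round(2),s["moment"])
print(D.inv().apply(s["contact_force"]),D.inv().apply(s["tool_pos"]-O),rel(O+D.apply([0,.001,.212]),RH))
E
```

```text
17.2 [ 0.51156153 -0.02275741  0.14500737] 39.5960599048182 [-0.43  0.81  0.68  2.02 -0.88  0.63 -2.09] [ 0.1121051  -0.47962066  0.00106629]
[ 3.85153179 -0.2543961  -2.77376108] [0.00140147 0.00148302 0.14500737] ([0.06, 0.12, -6.7], [-0.2, -0.1, -0.1])
```

>>> carry_out:
  rows:
    - [[0, -0.1, -0.6], [0, 0, 0], 0.7]
    - [[0, -0.1, -1.2], [0, 0, 0], 0.7]
    - [[0, -0.1, -1.9], [0, 0, 0], 0.7]
    - [[0, -0.1, -2.6], [0, 0, 0], 0.7]
    - [[0, -0.1, -3.3], [0, 0, 0], 0.7]
    - [[0, -0.1, -4], [0, 0, 0], 0.7]
    - [[0, -0.1, -4.7], [0, 0, 0], 0.7]
    - [[0, -0.1, -5.4], [0, 0, 0], 0.7]
    - [[0, -0.1, -6], [0, 0, 0], 0.7]
    - [[0, -0.1, -6.3], [0, 0, 0], 0.7]
    - [[0, -0.1, -6.5], [0, 0, 0], 0.7]
    - [[0, -0.1, -6.5], [0, 0, 0], 0.7]

```text
clock: 18.4
tool_pos: [0.5117, -0.0226, 0.2092]
eef_rot: [0.777, -0.63, 0.001, -0.0]
contact_force: [-3.0, -3.0, -5.9]
opening: 0.453
finger_force: 30.0
```

```bash
python3 - <<'E'
from h import *
s=r.get_state();print(s["clock"],s["tool_pos"],s["opening"]*88,s["q"].round(2),s["moment"])
print(D.inv().apply(s["contact_force"]),D.inv().apply(s["tool_pos"]-O))
E
```

```text
18.4 [ 0.51168541 -0.0226456   0.20917833] 39.853276086813636 [-0.5   0.73  0.8   1.97 -0.75  0.77 -2.19] [-0.56875954  0.55229533  0.05061011]
[-3.53545197 -2.27661049 -5.92674369] [0.00154593 0.00156655 0.20917833]
```

>>> carry_out:
  rows:
    - [[0, 0, -0.1], [0, 0, 0], 0.7]
    - [[0, 0, -0.2], [0, 0, 0], 0.7]
    - [[0, 0, -0.3], [0, 0, 0], 0.7]
    - [[0, 0, -0.4], [0, 0, 0], 0.7]
    - [[0, 0, -0.4], [0, 0, 0], 0.7]
    - [[0, 0, -0.4], [0, 0, 0], 0.7]

```text
clock: 19.0
tool_pos: [0.5117, -0.0226, 0.2123]
eef_rot: [0.777, -0.63, 0.001, 0.0]
contact_force: [-2.0, -4.8, -13.3]
opening: 0.454
finger_force: 30.0
```

>>> carry_out:
  rows:
    - [[0, 0, 0], [0, 0, 0], 0.7]
    - [[0, 0, 0], [0, 0, 0], 0.7]
    - [[0, 0, 0], [0, 0, 0], 0.7]

```text
clock: 19.3
tool_pos: [0.5117, -0.0226, 0.2123]
eef_rot: [0.777, -0.63, 0.001, 0.0]
contact_force: [-1.4, -4.9, -13.9]
opening: 0.453
finger_force: 30.0
```

```bash
python3 - <<'E'
from h import *
s=r.get_state();print(s["clock"],s["tool_pos"],s["opening"]*88,s["contact_force"])
d=r.snapshot("scene");im=d["image"][:,:,::-1];cv2.imwrite("pics/end.png",cv2.resize(im[80:300,180:440],None,fx=2.5,fy=2.5))
E
```

```text
19.3 [ 0.51168881 -0.02260696  0.2122646 ] 39.854894808804424 [ -1.44761756  -4.86856704 -13.88617564]
```

View pics/end.png

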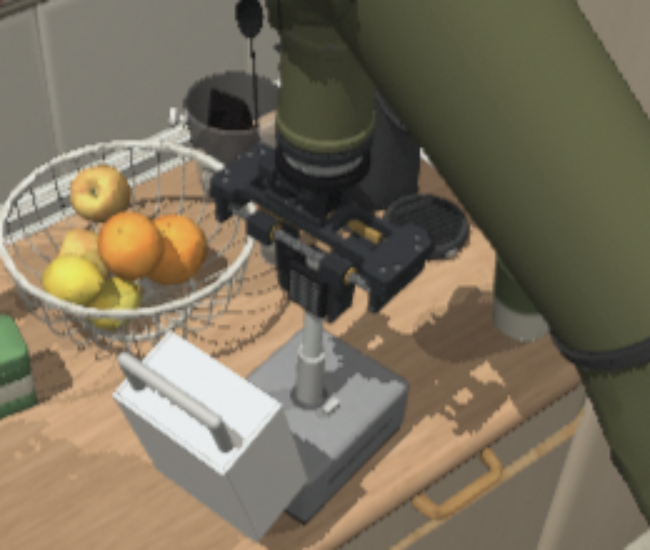

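The picture shows both tubes out at about (312,360), the head held at about (315,285), and the cover resting open on its stop. The pull is steady at about 14 N against the second stop.

```bash
python3 -c "
from plant import r
print(r.finish_job())"
```

```text
the job is handed in; nothing more can be done
None
```

The job is handed in: the cover was laid gently open on its stop, and the arm is holding the mast at its second stop, fully extended, with the button squeezed in.

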